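# Set up the drying post on the lazy susan and hang the gourd on it

## Task

Fit the flanged wooden drying post into the hub of the lazy susan: its blind hole is out of sight somewhere on the floor of the hub's well, so feel round for it with the post's foot until it drops in, push it fully home so that the flange lies flat on the hub, and let go. Then set the rinsed gourd gently, mouth down, over the post so that its mouth rests on the flange, well centred, and let go. Leave everything else standing where it is.

Things in the scene. Friction and masses are not known exactly. Their poses are not given: they have to be found in the camera images.
- susan: lazy susan: steel foot on the counter, round wooden deck (300 mm across, top 22 mm above the counter) that turns on it with some friction, and a fixed wooden hub tower in the middle, 88 mm across. Origin on the counter under the hub's axis, z up. The deck carries a flask, a jar and a holder, standing about 103 mm from the axis; the flask (top 207 mm above the counter) is by far the tallest, the jar's lid is at 97 mm and the holder's rim at 72 mm.
- hub_top (a point): centre of the hub's top face, 82 mm above the counter. Here a round well about 44 mm across opens, 30 mm deep. On the well's flat floor (52 mm above the counter) is a round blind hole, 21 mm across and 27 mm deep (bottom 25 mm above the counter); its centre lies anywhere up to 9 mm (6 mm each way in x and y of the lazy susan) from the hub's axis, is different every time, and is not measured. The hole does not move.
- post: drying post, light wood, upright, 80 g, 121 mm long. Origin at the centre of its foot, z up along it: shaft 18 mm across from 0 to 55 mm (foot tapered over the last 4 mm), round flange 68 mm across from 55 to 61 mm, stem 20 mm across from 61 to 121 mm (the part to grip). It starts in one of the rack's two holes, hanging by its flange on the rack's top; lift it straight up by 55 mm or more.
- post_seat (a point): centre of the underside of the post's flange, 55 mm above its foot. It lies on the hub's top (82 mm above the counter) when the post is fully home; while the foot still stands on the well's floor it is about 25 mm higher.
- gourd: hollow mate gourd, dark brown, standing mouth down on the counter, 85 mm tall, 62 mm across and straight-sided from the mouth up to 57 mm, then narrowing to its closed top, 44 mm across; mouth and cavity about 50 mm inside; clear depth inside 79 mm; 110 g. Origin at the centre of the mouth's plane, z towards its closed top (up).
- rack: fixed wooden rack, 75 x 170 mm, top 64 mm above the counter, origin under its centre on the counter, two through holes 23 mm across at y = -43 and +43 mm in its frame; one holds the post, the other a muddler.
- muddler: wooden muddler in the rack's other hole (bystander): collar only 42 mm across, handle with a thick knob, 32 mm across, top 149 mm above the counter. Origin at its foot's plane, z up.
- flask: stainless flask with black cap (bystander), upright on the deck, 66 mm across, 185 mm tall (top 207 mm above the counter). Origin at its underside's centre.
- jar: amber glass jar (bystander), upright on the deck, 60 mm across, 75 mm tall. Origin at its underside's centre.
- holder: empty grey plastic gourd holder (bystander), a cup 72 mm across, 50 mm tall, upright on the deck. Origin at its underside's centre.
- tin: aluminium tin (bystander), upright on the counter, 76 mm across, 105 mm tall, about 105 mm from the gourd's axis in +x or -x. Origin at its underside's centre.
- bowl: white ceramic sugar pot with a knobbed lid (bystander), upright on the counter, 72 mm across, 68 mm tall, on the gourd's other side in x. Origin at its underside's centre.
- bombilla: steel bombilla (bystander) lying along x beside the gourd, 181 mm long, 10 mm thick, 20 mm wide at its spoon end. Origin under the middle of it.
- stick: flat wooden stirring stick (bystander) lying along x on the gourd's other side, 170 x 16 x 8 mm. Origin under its middle.
There are look-alikes about, which are no part of the job. What is shaped like the post but pink or turquoise is not meant. What is shaped like the gourd but blue or purple is not meant.

How it is judged:
By the outcome, as a careful person would: the job done as asked, in the order asked, and still so for the second after the job is handed in, with the robot touching nothing.
It also fails if it takes over 67 s, if anything falls off the work surface, if the arm or the gripper's body presses on something with over 40 N, if the wrist force passes 120 N, or if a joint passes its speed limit or range.

## Robot

A 6-joint arm with a two-finger parallel gripper is mounted at the origin on the work surface. World frame = base frame: x ahead of the robot, y to its left, z up, the work surface at z = 0. Lengths are in m, angles in rad, forces in N, time in s.
With the tool pointing down it reaches from about 0.325 to 0.75 m from the base axis. Payload 7.6 kg.
Tool frame: the origin (TCP) lies between the finger pads; the fingertips stand 25 mm ahead of it and the grasp point (between the pads) lies 6 mm ahead of it (arm.finger_overhang is the distance from the TCP to the fingertips, in m); z points along the fingers, y is the direction in which the jaws open and shut (so a half turn about z gives the same grasp; the last joint's range is limited). The gripper opens to 85 mm and grips with 20 to 120 N. Pads are 22 mm wide; open, the fingers measure 114 mm over their backs; the gripper's body (76 mm by 85 mm) begins 54 mm behind the grasp point. The pads swing forward as they close: fully open they stand 13 mm farther back than shut.
Start: joints at [-1.273, 0.052, 1.401, -0, 1.689, -0.07], TCP at [0.189, -0.49, 0.256] pointing down, gripper open.
Joint ranges: [-2.9, 2.9], [-0.91, 2.17], [0.12, 2.37], [-1.06, 4.2], [0.26, 2.73], [-2.93, 2.93]. Speed limits (rad/s): [2.57, 2.57, 3.01, 3.14, 3.14, 3.14].

## Interface

Orientations are given as [roll, pitch, yaw] about the fixed x, y, z axes, in that order (R = Rz(yaw) Ry(pitch) Rx(roll)).
In Python, from workcell import telemetry, cams, job_done, arm gives the robot as it stands. The module is installed in compiled form; this text tells all that it offers.
- The arm moves only by the tool play_rows, never from a script. Its argument "increments" is a list of rows, each a list of 3 entries, a list of its own where there are three numbers: the shift along the tool's x, y, z each as a share of 200 mm, from -1 to 1, then the turn, a rotation vector about the tool's x, y, z each as a share of 90 degrees, from -1 to 1, then the opening, from -1 (shut) to 1 (fully open). A call has 1 to 5 rows; each row is the pose to reach, as a shift and turn from the pose commanded when the call began, along the tool's axes at that moment; what a row does not reach only later rows make up. A row lasts 1/10 s, in which the tool goes at most 50 mm and 8.59 degrees, less where a joint would pass 70% of its speed; a pose out of reach is approached as far as the arm can. A call with a number of a shift or a turn outside -1 to 1 is refused whole. A call with a gripper value outside its range is refused whole. The fingers move at their own pace and stop on an object; "squeeze" is the grip in N (left out, the last holds). Time passes only in rows, so rows that repeat a pose let the fingers close. It gives the time, the measured TCP pose, the force and the opening at its end, in the units of the state.
- telemetry.get_state(): the state, without advancing time (a new reading comes with each control period).
- cams.capture(name): name is "side" or "top"; returns a dict with "pixels" (400x640x3 uint8, red, green, blue), "fx", "fy", "cx", "cy" (pixels), "k1" (the pictures are not rectified: a ray, as slopes to the right and down, at radius r is drawn at 1 + k1 r^2 times it, then the intrinsics apply), "cam_to_world" (4x4, takes a point from camera to world coordinates). Camera axes: x right, y down, z forward; pixel columns grow to the right and rows downward; lengths in m; the calibration is good to about 2 mm. A picture is of the moment at which its call begins. There is no depth.
- job_done(): hands the job in, once; it reports no verdict.
The state is a dict: "time": time; "joints": joint angles; "dq": joint speeds; "joint_efforts": joint torques, N m; "ee_pos": TCP position; "tool_rot": TCP orientation; "wrist_force": force on the tool from outside, world axes, zero at the start; "wrist_torque": the same for the moment, N m; "finger_gap": opening from 0.0 (shut) to 1.0 (fully open).
Only numpy, scipy, OpenCV 4.12 (cv2) and the standard library are available. Lean on these libraries where they do the work, as an engineer would, in place of code of your own. Each camera call takes 0.05 s, during which the arm holds its last target.

## Working session

There is one attempt and no reset: what is moved stays moved. The work goes in short steps, Python scripts to look and compute and a tool call to move; the robot and the scene stay as the last step left them, time stands still between calls to the robot, and variables do not carry over. Pictures are saved under pics/ and viewed, and the job is handed in when it is done.

Besides the shell and the picture viewer there is one more tool, called after "Request:" as name(argument=value, ...) on one line, values as JSON. play_rows: Moves the arm, as the interface text tells. Its arguments: {"type":"object","properties":{"increments":{"type":"array","items":{"type":"array"}},"squeeze":{"type":"number"}},"required":["increments"]}

```bash
mkdir -p pics
python3 - <<'E'
from workcell import telemetry, cams, arm
import cv2,json,numpy as np,pickle
s=telemetry.get_state();print(s)
print([a for a in dir(arm) if a[0]!='_'])
for n in("side","top"):
    c=cams.capture(n);pickle.dump(c,open(f'{n}0.pkl','wb'))
    cv2.imwrite(f'pics/{n}0.png',c['pixels'][:,:,::-1])
    print(n,c['fx'],c['fy'],c['cx'],c['cy'],c['k1'],np.round(c['cam_to_world'],4).tolist())
E
```

```text
{'time': 0.0, 'joints': array([-1.27328422e+00,  5.28590987e-02,  1.40173788e+00,  3.52182955e-06,
        1.68861868e+00, -7.03188091e-02]), 'dq': array([-6.74183151e-05, -4.72592957e-04, -2.10273594e-04, -6.08758020e-04,
       -7.39878172e-04,  9.88459278e-05]), 'joint_efforts': array([ 2.28986009e-04, -3.81661606e+01, -3.60192132e+01, -7.63198682e-05,
        6.10720352e-03,  3.89818729e-05]), 'ee_pos': array([ 0.18872002, -0.48961994,  0.25545408]), 'tool_rot': array([-3.13997390e+00, -1.17523161e-04,  3.67831236e-01]), 'wrist_force': array([ 0.29557704, -0.40207831, -0.88237945]), 'wrist_torque': array([ 0.03980502, -0.02478068,  0.04899253]), 'finger_gap': 1.000007058687554}
['MotionError', 'finger_overhang']
side 436.5230709474685 436.5230709474685 318.8561171575054 195.61847650374966 -0.01127164036507101 [[-0.8606, -0.3379, 0.3811, 0.1195], [-0.5089, 0.601, -0.6163, 0.6856], [-0.0208, -0.7243, -0.6892, 0.878], [0.0, 0.0, 0.0, 1.0]]
top 499.7263205095949 499.7263205095949 318.959805490635 198.28948087801672 -0.15119451214630467 [[-0.0142, -0.9827, 0.1849, 0.2339], [-0.9999, 0.0142, -0.0012, 0.0013], [-0.0014, -0.1849, -0.9828, 1.64], [0.0, 0.0, 0.0, 1.0]]
```

View pics/side0.png

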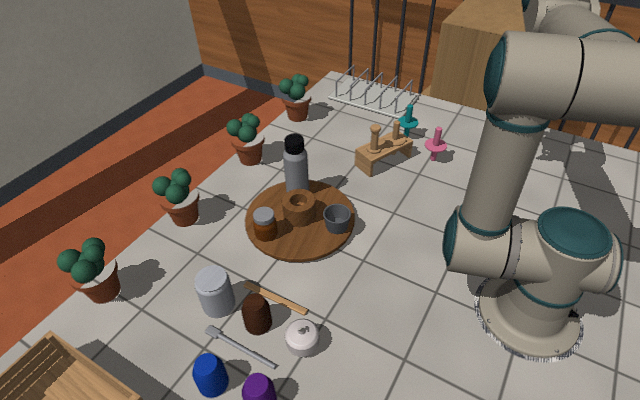

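View pics/top0.png

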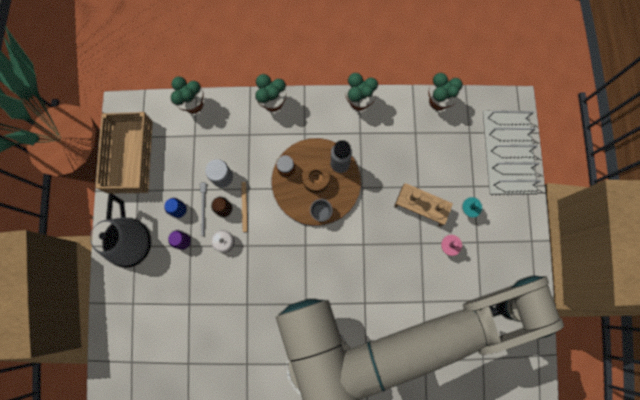

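```bash
cat > h.py <<'E'
import numpy as np,cv2,pickle
from scipy.spatial.transform import Rotation as R
def load(n): return pickle.load(open(n+'.pkl','rb'))
def grab(n,tag):
    from workcell import cams
    c=cams.capture(n);pickle.dump(c,open(f'{n}{tag}.pkl','wb'));return c
def ray(c,u,v):
    K=np.array([[c['fx'],0,c['cx']],[0,c['fy'],c['cy']],[0,0,1.]])
    p=cv2.undistortPoints(np.array([[[u,v]]],float),K,np.array([c['k1'],0,0,0.]))[0,0]
    T=c['cam_to_world'];d=T[:3,:3]@np.array([p[0],p[1],1]);return T[:3,3],d/np.linalg.norm(d)
def onz(c,u,v,z):
    o,d=ray(c,u,v);return o+d*(z-o[2])/d[2]
def tri(rs):
    A=np.zeros((3,3));b=np.zeros(3)
    for o,d in rs:
        P=np.eye(3)-np.outer(d,d);A+=P;b+=P@o
    x=np.linalg.solve(A,b);return x,[np.linalg.norm((np.eye(3)-np.outer(d,d))@(x-o)) for o,d in rs]
def proj(c,p):
    T=c['cam_to_world'];q=T[:3,:3].T@(np.asarray(p,float)-T[:3,3])
    a=q[:2]/q[2];a=a*(1+c['k1']*(a@a));return np.array([c['fx']*a[0]+c['cx'],c['fy']*a[1]+c['cy']])
def crop(c,name,u0,u1,v0,v1,k):
    im=c['pixels'][v0:v1,u0:u1,::-1]
    cv2.imwrite('pics/'+name+'.png',cv2.resize(im,None,fx=k,fy=k,interpolation=cv2.INTER_CUBIC))
def cyl(c,x,y,r,z0,z1,n=48):
    "outline points of a cylinder's rings"
    t=np.linspace(0,2*np.pi,n);return [np.array([proj(c,[x+r*np.cos(a),y+r*np.sin(a),z]) for a in t]) for z in(z0,z1)]
E
python3 - <<'E'
from h import *
s=load('side0');t=load('top0')
crop(s,'s_rack',340,460,90,190,6);crop(t,'t_rack',385,495,165,265,6)
crop(s,'s_susan',235,365,125,265,5);crop(t,'t_susan',260,370,125,235,5)
crop(s,'s_g',180,340,260,400,4);crop(t,'t_g',155,265,145,265,5)
E
```

```text
(no output)
```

View pics/s_rack.png

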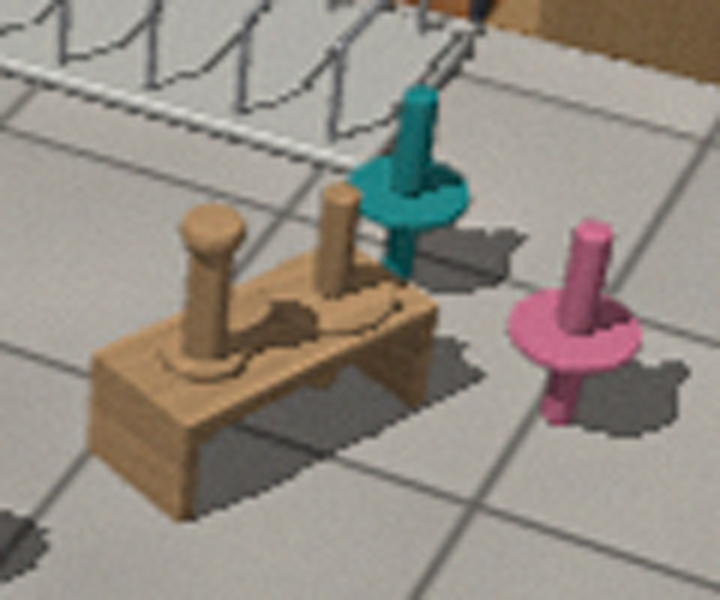

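View pics/t_rack.png

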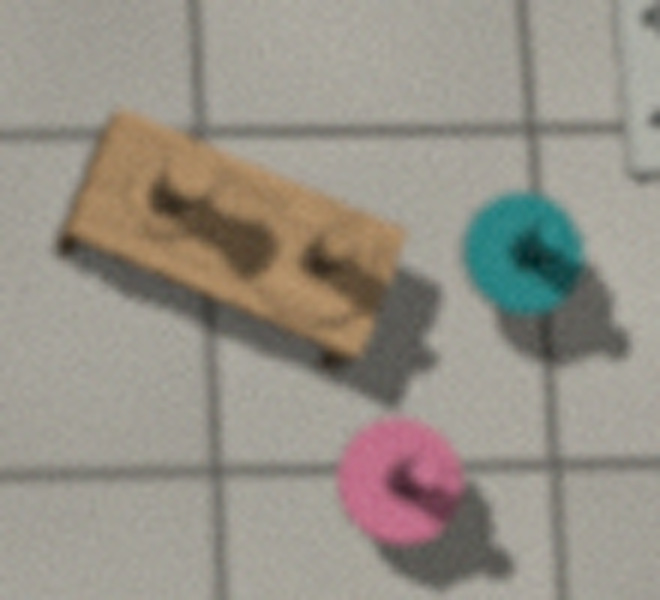

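View pics/s_susan.png

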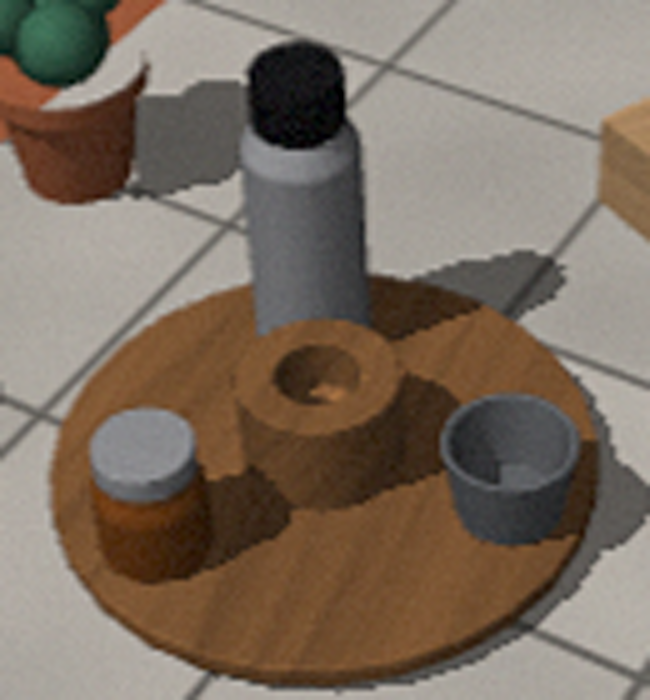

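View pics/t_susan.png

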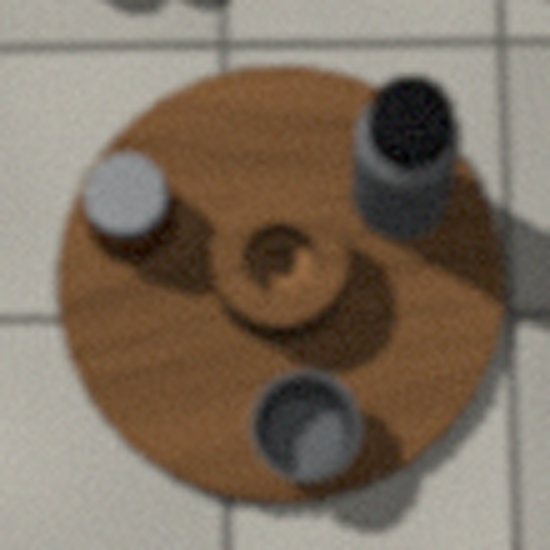

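View pics/s_g.png

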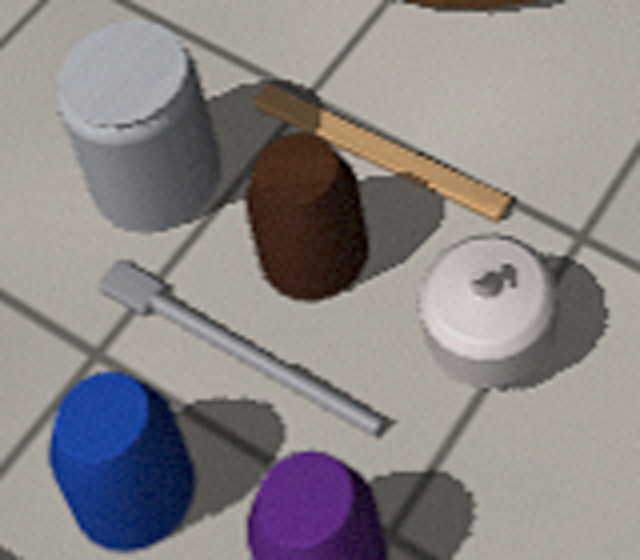

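View pics/t_g.png

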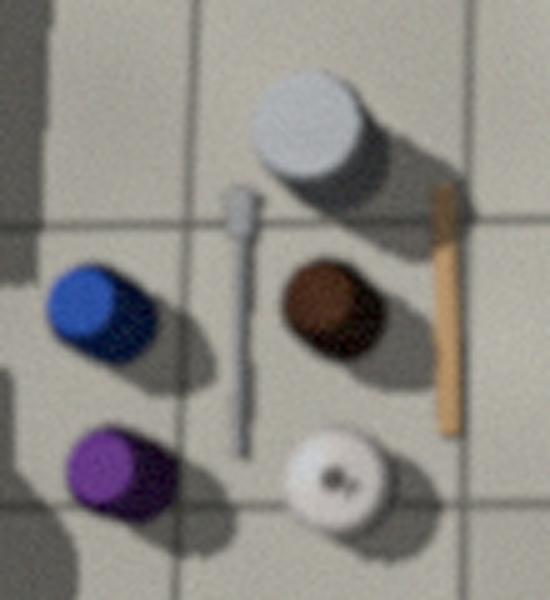

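Run:
```python
from h import *
s=load('side0');t=load('top0')
T=lambda x,y,u0,v0,k:(u0+(x+.5)/k-.5,v0+(y+.5)/k-.5)
tr=[T(x,y,385,165,6) for x,y in[(118,110),(405,237),(358,355),(68,237)]]
sr=[T(x,y,340,90,6) for x,y in[(93,355),(345,250),(437,305),(185,428)]]
# top order: far-left, far-right, near-right, near-left ; side order matching
P=[]
for a,b in zip(tr,sr):
    p,e=tri([ray(t,*a),ray(s,*b)]);P.append(p);print('corner',p.round(4),np.round(e,4),onz(t,*a,.064).round(4),onz(s,*b,.064).round(4))
P=np.array([onz(t,*a,.064) for a in tr]);c=P.mean(0);print('c',c,[np.linalg.norm(P[i]-P[(i+1)%4]) for i in range(4)])
d=(P[1]-P[0])+(P[2]-P[3]);d/=np.linalg.norm(d);print('post hole',c+.043*d,'mud',c-.043*d,'dir',d)
# stem top in side: crop(342,192) ; stem base at (333,290)
b=T(341,193,340,90,6);print('stemtop side@.125',onz(s,*b,.125));
for z in(.125,.07):
  for nm,cc in(('s',s),('t',t)):print(nm,z,proj(cc,[*(c+.043*d)[:2],z]))
# circles: gourd top
def blob(c,lo,hi,box):
    h=cv2.cvtColor(c['pixels'],cv2.COLOR_RGB2HSV);m=cv2.inRange(h,lo,hi)
    k=np.zeros_like(m);u0,u1,v0,v1=box;k[v0:v1,u0:u1]=m[v0:v1,u0:u1];return k
h=cv2.cvtColor(t['pixels'],cv2.COLOR_RGB2HSV)
for nm,(u,v) in dict(gtop=(219,205),gside=(224,210),deck=(290,215),ring=(310,189),flc=(342,150)).items(): print(nm,t['pixels'][v,u],h[v,u])
```

```text
corner [ 0.579  -0.2779  0.0612] [0.0013 0.0013] [ 0.5771 -0.2778  0.064 ] [ 0.5788 -0.2744  0.064 ]
corner [ 0.5075 -0.4336  0.0543] [0.0008 0.0008] [ 0.5051 -0.4311  0.064 ] [ 0.5037 -0.4203  0.064 ]
corner [ 0.4429 -0.4019  0.0613] [0.0012 0.0012] [ 0.4414 -0.4015  0.064 ] [ 0.443  -0.3982  0.064 ]
corner [ 0.511  -0.2471  0.0618] [0.0028 0.0028] [ 0.5079 -0.2476  0.064 ] [ 0.5127 -0.2441  0.064 ]
c [ 0.50786573 -0.33947978  0.064     ] [np.float64(0.16938989208019556), np.float64(0.0701989546901603), np.float64(0.167658578991381), np.float64(0.07553343374759151)]
post hole [ 0.49020068 -0.37868368  0.064     ] mud [ 0.52553077 -0.30027587  0.064     ] dir [-0.41081496 -0.91171875  0.        ]
stemtop side@.125 [ 0.49623419 -0.38208189  0.125     ]
s 0.125 [397.82319516 122.85636238]
t 0.125 [440.9233902  205.64724488]
s 0.07 [395.99131632 137.7200707 ]
t 0.07 [436.87271505 208.56809089]
gtop [73 46 33] [ 10 140  73]
gside [21 18  8] [ 23 158  21]
deck [115  81  49] [ 15 146 115]
ring [65 46 28] [ 15 145  65]
flc [18 14 21] [137  85  21]
```

Run:
```python
from h import *
s=load('side0');t=load('top0')
T=lambda x,y,u0,v0,k:(u0+(x+.5)/k-.5,v0+(y+.5)/k-.5)
a=T(280,258,260,125,5);b=T(318,376,235,125,5)
print('hub',onz(t,*a,.082),onz(s,*b,.082),tri([ray(t,*a),ray(s,*b)]))
# deck circle, top view
for nm,c in(('t',t),('s',s)):
    h=cv2.cvtColor(c['pixels'],cv2.COLOR_RGB2HSV)
    hue=((h[...,0]>8)&(h[...,0]<22)&(h[...,1]>100)).astype(np.uint8)
    hub=proj(c,[.5,0,.022])
    k=np.zeros_like(hue);u,v=proj(c,[.535,0,.022]).astype(int);w=75
    k[max(0,v-w):v+w,u-w:u+w]=hue[max(0,v-w):v+w,u-w:u+w]
    k=cv2.morphologyEx(k,cv2.MORPH_CLOSE,np.ones((5,5)))
    cs,_=cv2.findContours(k,cv2.RETR_EXTERNAL,cv2.CHAIN_APPROX_NONE);ct=max(cs,key=cv2.contourArea)[:,0]
    P=np.array([onz(c,x,y,.022)[:2] for x,y in ct])
    from scipy.optimize import least_squares
    r=least_squares(lambda q:np.hypot(P[:,0]-q[0],P[:,1]-q[1])-q[2],[.535,0,.15],loss='soft_l1',f_scale=.002)
    print(nm,len(P),r.x,np.median(abs(r.fun)))
# gourd
gt=T(322,296,155,145,5);gs=T(308,165,180,260,4)
print('gourd',onz(t,*gt,.085),onz(s,*gs,.085),tri([ray(t,*gt),ray(s,*gs)]))
def ov(c,cyls,name,box,k):
    im=c['pixels'][:,:,::-1];u0,u1,v0,v1=box
    im=cv2.resize(im[v0:v1,u0:u1],None,fx=k,fy=k,interpolation=cv2.INTER_CUBIC)
    for cy in cyls:
        for ring in cyl(c,*cy):
            q=((ring-[u0,v0]+.5)*k-.5).astype(int);cv2.polylines(im,[q],True,(0,255,0),1)
    cv2.imwrite('pics/'+name+'.png',im)
g=tri([ray(t,*gt),ray(s,*gs)])[0]
for nm,c,bx in(('ovt',t,(155,265,145,265)),('ovs',s,(180,340,260,400))):
    ov(c,[(g[0],g[1],.031,0,.057),(g[0],g[1],.022,.085,.085)],nm,bx,4)
```

```text
hub [0.59906329 0.00916485 0.082     ] [0.59880986 0.01404858 0.082     ] (array([0.60106425, 0.00951622, 0.07683516]), [np.float64(0.0008351692535723142), np.float64(0.0008351692535724146)])
t 314 [0.59539203 0.00899966 0.14332201] 0.003022692829980217
s 289 [0.5950893  0.01850363 0.14782733] 0.00189210175574267
gourd [0.51318413 0.31754417 0.085     ] [0.50848062 0.31844395 0.085     ] (array([0.51207339, 0.31738916, 0.08150703]), [np.float64(0.0018835739228346524), np.float64(0.0018835739228346606)])
```

View pics/ovt.png

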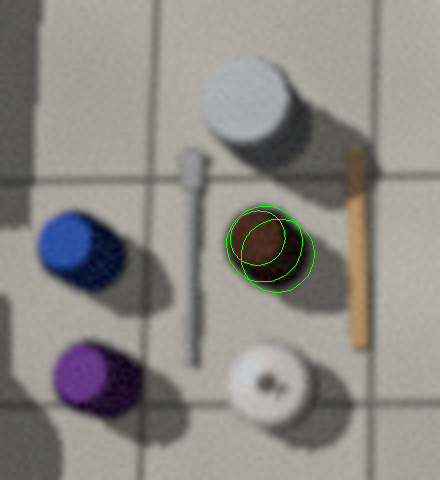

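View pics/ovs.png

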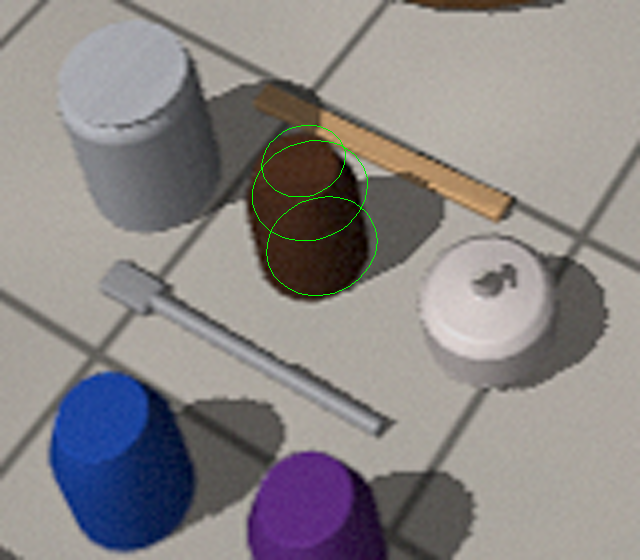

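```bash
cat >> h.py <<'E'
def ov(c,cyls,name,box,k):
    im=c['pixels'][:,:,::-1];u0,u1,v0,v1=box
    im=cv2.resize(im[v0:v1,u0:u1],None,fx=k,fy=k,interpolation=cv2.INTER_CUBIC)
    for cy in cyls:
        for ring in cyl(c,*cy):
            q=((ring-[u0,v0]+.5)*k-.5).astype(int);cv2.polylines(im,[q],True,(0,255,0),1)
    cv2.imwrite('pics/'+name+'.png',im);return im
E
python3 - <<'E'
from h import *
s=load('side0');t=load('top0')
H=(.599,.0105)
cy=[(*H,.044,.082,.082),(*H,.022,.082,.082),(*H,.15,.022,.022)]
P=(.492,-.380)
cp=[(*P,.034,.070,.070),(*P,.010,.071,.131)]
ims=[ov(t,cy,'x',(260,370,125,235),5),ov(s,cy,'x',(235,365,125,265),4)]
ims2=[ov(t,cp,'x',(400,470,165,235),6),ov(s,cp,'x',(350,430,100,180),5)]
for n,i in(('hubov',ims),('postov',ims2)):
    h=max(a.shape[0] for a in i);cv2.imwrite(f'pics/{n}.png',cv2.resize(np.hstack([cv2.copyMakeBorder(a,0,h-a.shape[0],0,0,cv2.BORDER_CONSTANT) for a in i]),None,fx=.74,fy=.74) if n=='hubov' else np.hstack([cv2.copyMakeBorder(a,0,h-a.shape[0],0,0,cv2.BORDER_CONSTANT) for a in i])[:, :800])
E
```

```text
(no output)
```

View pics/hubov.png

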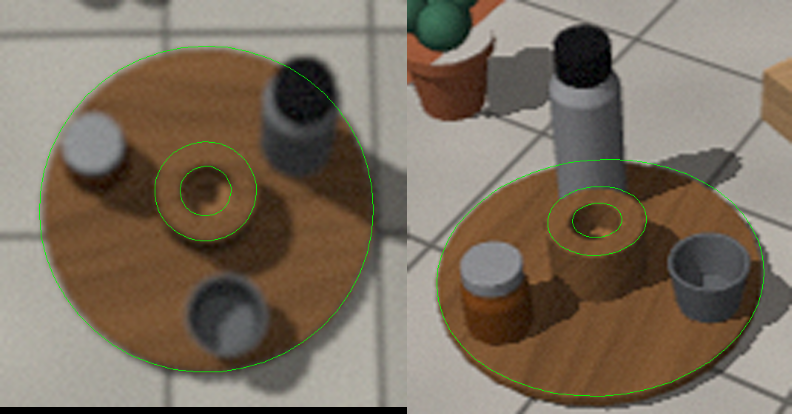

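View pics/postov.png

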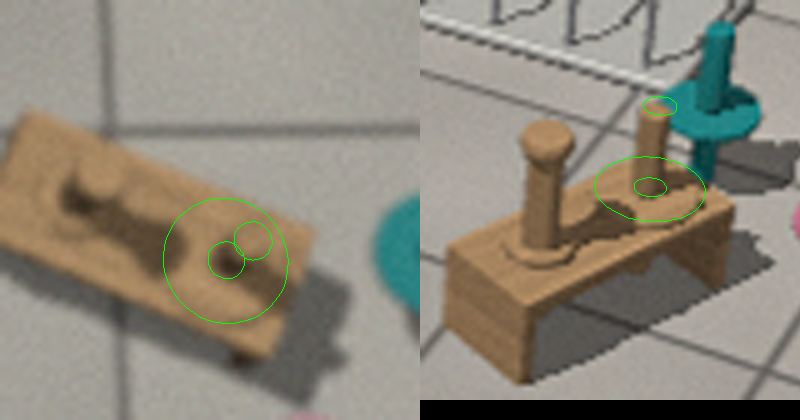

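Run:
```python
from h import *
s=load('side0');t=load('top0')
H=(.599,.0105)
out=[]
for c,n in((t,20),(s,16)):
    u,v=proj(c,[*H,.06]).astype(int);w=12 if c is t else 15
    box=(u-w,u+w,v-w,v+w);c2=dict(c);c2['pixels']=np.clip(c['pixels'].astype(float)*1.6,0,255).astype(np.uint8)
    im=ov(c2,[(*H,.022,.052,.082)],'x',box,16)
    im=cv2.resize(im,(400,400));out.append(im)
cv2.imwrite('pics/well.png',np.hstack(out))
# flask/jar/holder positions
print('flask',onz(t,260+412/5,125+118/5,.207),'jar',onz(t,260+125/5,125+193/5,.097),'holder',onz(t,260+307/5,125+425/5,.072))
```

```text
flask [ 0.65306404 -0.07236502  0.207     ] jar [0.63826178 0.10612245 0.097     ] holder [ 0.49088167 -0.00779877  0.072     ]
```

View pics/well.png

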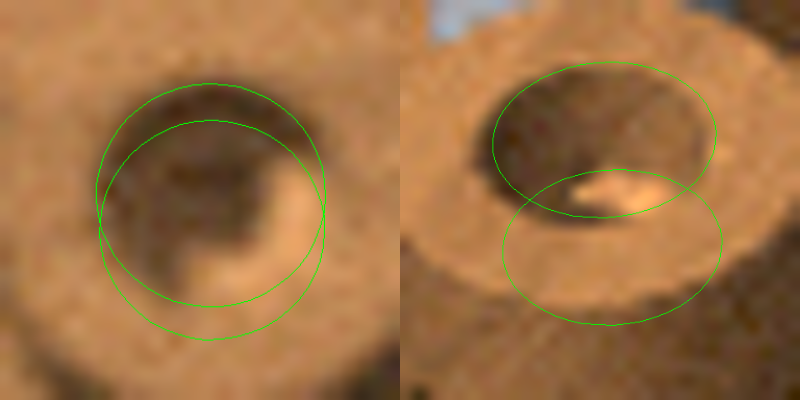

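```bash
cat > mv.py <<'E'
import sys,numpy as np
from scipy.spatial.transform import Rotation as R
from workcell import telemetry
s=telemetry.get_state();p=s['ee_pos'];Rm=R.from_euler('xyz',s['tool_rot']).as_matrix()
print('t',round(s['time'],2),'p',p.round(4),'rot',s['tool_rot'].round(4),'F',s['wrist_force'].round(2),'gap',round(s['finger_gap'],3),'j',s['joints'].round(2))
if len(sys.argv)>3:
    d=np.array([float(a) for a in sys.argv[1:4]])-p
    print('shares',(Rm.T@d/.2).round(4))
    print('tool x,y axes',Rm[:,0].round(3),Rm[:,1].round(3))
E
python3 mv.py .4935 -.379 .255
```

```text
t 0.1 p [ 0.1887 -0.4897  0.2556] rot [-3.1402e+00 -1.0000e-04  3.6780e-01] F [-0.2   0.06  0.29] gap 1.001 j [-1.27  0.05  1.4   0.    1.69 -0.07]
shares [1.6209 0.0316 0.0029]
tool x,y axes [0.933 0.36  0.   ] [ 0.36  -0.933 -0.001]
```

Request:
play_rows(increments=[[[0.2,0,0],[0,0,0],1],[[0.42,0.01,0],[0,0,0],1],[[0.65,0.02,0],[0,0,0],1],[[0.87,0.02,0],[0,0,0],1],[[1,0.03,0],[0,0,0],1]], squeeze=40)

```text
time: 0.6
ee_pos: [0.38, -0.4219, 0.2557]
tool_rot: [-3.141, -0.0, 0.37]
wrist_force: [-1.1, -0.9, 0.3]
finger_gap: 1.001
```

Request:
play_rows(increments=[[[0.2,0,0],[0,0,0],1],[[0.4,0,0],[0,0,0],1],[[0.58,0,0],[0,0,0],1],[[0.62,0,0],[0,0,0],1],[[0.62,0,0],[0,0,0],1]])

```text
time: 1.1
ee_pos: [0.494, -0.3783, 0.2553]
tool_rot: [-3.14, 0.001, 0.37]
wrist_force: [-0.1, -0.5, 0.3]
finger_gap: 0.996
```

```bash
python3 mv.py .4935 -.379 .175
python3 - <<'E'
from h import *
t=grab('top','1');s=grab('side','1')
crop(t,'t1',390,500,155,255,4);crop(s,'s1',330,450,30,180,5)
a=cv2.imread('pics/t1.png');b=cv2.imread('pics/s1.png')
b=cv2.resize(b,None,fx=400/b.shape[0],fy=400/b.shape[0]);cv2.imwrite('pics/1.png',np.hstack([a,b]))
E
```

```text
t 1.1 p [ 0.494  -0.3783  0.2553] rot [-3.1403e+00  9.0000e-04  3.6980e-01] F [-0.08 -0.52  0.3 ] gap 0.996 j [-0.71  0.33  1.09 -0.    1.73  0.49]
shares [-0.0034  0.003   0.4017]
tool x,y axes [ 0.932  0.361 -0.001] [ 0.361 -0.932 -0.001]
```

View pics/1.png

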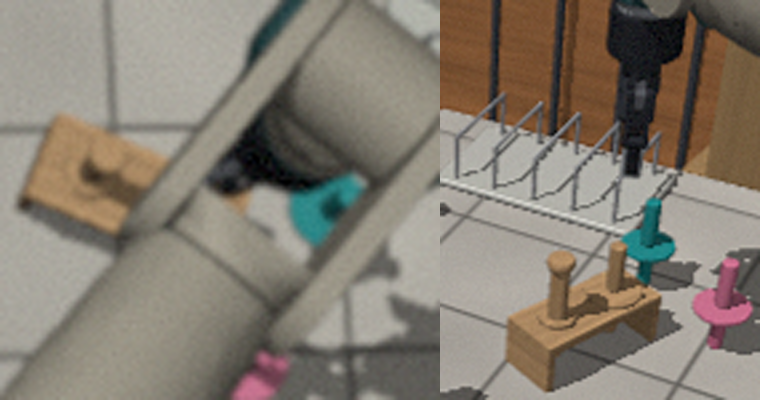

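Run:
```python
from h import *
s=load('side1')
from workcell import telemetry
p=telemetry.get_state()['ee_pos']
for z in(.243,.21,.131,.071):print(z,proj(s,[p[0],p[1],z]))
im=s['pixels']
crop(s,'s1a',375,415,50,140,8)
g=cv2.cvtColor(im,cv2.COLOR_RGB2GRAY)
for v in(68,72,76,80):print(v,g[v,380:415])
hs=cv2.cvtColor(im,cv2.COLOR_RGB2HSV)
for v in(122,125,128,131):print(v,im[v,385:408,0].tolist())
```

```text
0.243 [401.46184328  87.59640641]
0.21 [400.21838836  97.81378003]
0.131 [397.41170042 120.84967293]
0.071 [395.42693994 137.11759441]
68 [91 85 89 85 86 87 82 81 82 80 78 83 81 87 84 74 51 44 42 46 32 23 27 59
 60 61 52 30 29 27 37 88 96 93 91]
72 [ 87 136 110  90  92  91  92  92  93  92  87  90  88  84  89  62  50  42
  41  37  19  22  27  17  18  26  35  28  27  21  62  82  86  88  87]
76 [ 60  98  79  79  82  83  84  84  85  86  86  90  89  83  79  85 113  70
  45  31  34  34  29  27  32  25  21  34  47  76  85  85  85  83  80]
80 [ 93  94  85  87  84  90  86  87  87  87  86  93 128 106  64  64  91  65
  35  33  12  11  16  12   7  26  26  29  85  89 103 121  92  81  86]
122 [175, 174, 176, 163, 126, 124, 162, 181, 151, 168, 170, 174, 179, 179, 163, 90, 26, 28, 38, 26, 35, 32, 19]
125 [132, 119, 101, 119, 151, 175, 180, 182, 140, 126, 129, 120, 124, 103, 65, 34, 22, 33, 35, 37, 29, 35, 37]
128 [119, 155, 175, 177, 176, 175, 172, 163, 131, 129, 123, 125, 115, 82, 121, 177, 190, 184, 184, 105, 12, 18, 17]
131 [175, 173, 176, 176, 175, 173, 175, 154, 132, 121, 123, 119, 102, 73, 148, 179, 182, 178, 147, 70, 16, 10, 15]
```

View pics/s1a.png

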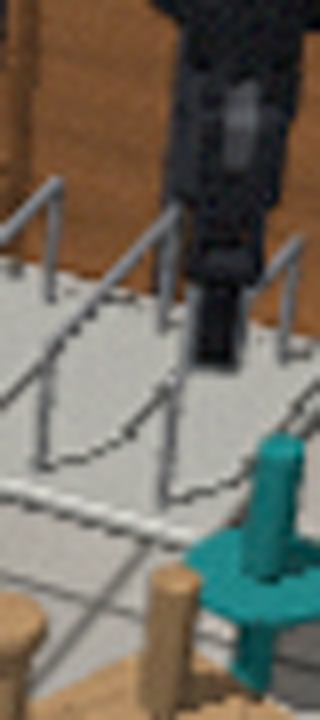

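Request:
play_rows(increments=[[[0.005,0,0.2],[0,0,0],1],[[0.005,0,0.42],[0,0,0],1],[[0.005,0,0.62],[0,0,0],1],[[0.005,0,0.74],[0,0,0],1],[[0.005,0,0.775],[0,0,0],1]])

```text
time: 1.7
ee_pos: [0.4916, -0.3785, 0.0978]
tool_rot: [-3.136, 0.003, 0.366]
wrist_force: [-1.0, 0.7, 0.4]
finger_gap: 1.003
```

Request:
play_rows(increments=[[[0,0,0],[0,0,0],-1],[[0,0,0],[0,0,0],-1],[[0,0,0],[0,0,0],-1],[[0,0,0],[0,0,0],-1],[[0,0,0],[0,0,0],-1]], squeeze=60)

```text
time: 2.2
ee_pos: [0.4946, -0.3787, 0.1027]
tool_rot: [3.14, -0.001, 0.368]
wrist_force: [-1.4, 1.2, 2.8]
finger_gap: 0.216
```

Request:
play_rows(increments=[[[0,0,-0.05],[0,0,0],-1],[[0,0,-0.15],[0,0,0],-1],[[0,0,-0.3],[0,0,0],-1],[[0,0,-0.5],[0,0,0],-1],[[0,0,-0.7],[0,0,0],-1]])

```text
time: 2.7
ee_pos: [0.494, -0.3784, 0.2431]
tool_rot: [-3.141, 0.0, 0.368]
wrist_force: [1.2, -0.5, 0.4]
finger_gap: 0.219
```

Request:
play_rows(increments=[[[0,0,-0.2],[0,0,0],-1],[[0,0,-0.3],[0,0,0],-1],[[0,0,-0.3],[0,0,0],-1]])

```text
time: 3.0
ee_pos: [0.4948, -0.3791, 0.3063]
tool_rot: [3.134, -0.004, 0.368]
wrist_force: [0.1, 0.0, -0.8]
finger_gap: 0.218
```

```bash
python3 mv.py .5 -.1 .30
python3 - <<'E'
from h import *
s=grab('side','2')
crop(s,'s2',330,450,10,170,5);b=cv2.imread('pics/s2.png');cv2.imwrite('pics/s2.png',b[:600])
E
```

```text
t 3.0 p [ 0.4948 -0.3791  0.3063] rot [ 3.1343 -0.0038  0.3678] F [ 0.07  0.02 -0.8 ] gap 0.218 j [-0.71  0.33  0.99 -0.    1.81  0.49]
shares [ 0.5259 -1.2933  0.0241]
tool x,y axes [0.933 0.36  0.004] [ 0.36  -0.933  0.007]
```

View pics/s2.png

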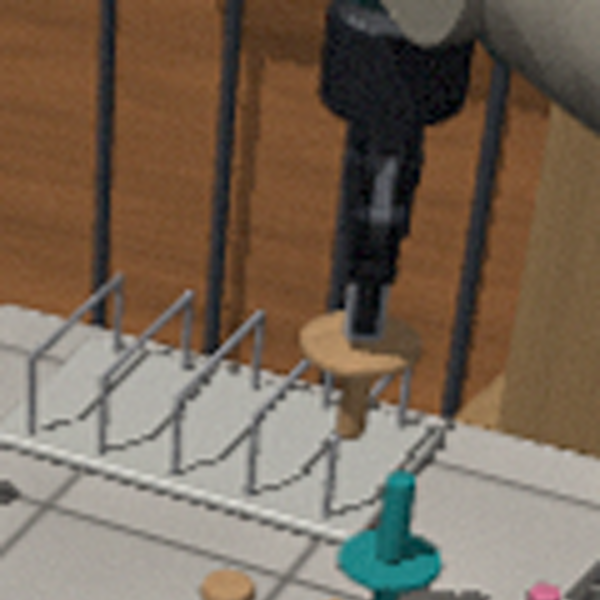

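Request:
play_rows(increments=[[[0.09,-0.2,0],[0,0,0],-1],[[0.19,-0.42,0],[0,0,0],-1],[[0.29,-0.65,0],[0,0,0],-1],[[0.38,-0.85,0],[0,0,0],-1],[[0.45,-1,0],[0,0,0],-1]])

```text
time: 3.55
ee_pos: [0.5056, -0.157, 0.2989]
tool_rot: [-3.139, 0.003, 0.369]
wrist_force: [0.9, -0.1, -1.1]
finger_gap: 0.217
```

```bash
python3 mv.py .599 .011 .30
```

```text
t 3.55 p [ 0.5056 -0.157   0.2989] rot [-3.1389e+00  2.5000e-03  3.6920e-01] F [ 0.85 -0.06 -1.07] gap 0.217 j [-0.37  0.06  1.31  0.    1.78  0.83]
shares [ 0.7384 -0.6147 -0.0056]
tool x,y axes [ 0.933  0.361 -0.003] [ 0.361 -0.933 -0.003]
```

Request:
play_rows(increments=[[[0.15,-0.13,0],[0,0,0],-1],[[0.33,-0.28,0],[0,0,0],-1],[[0.52,-0.44,0],[0,0,0],-1],[[0.68,-0.58,0],[0,0,0],-1],[[0.74,-0.63,0],[0,0,0],-1]])

```text
time: 4.05
ee_pos: [0.5994, 0.0147, 0.298]
tool_rot: [-3.139, 0.004, 0.372]
wrist_force: [-0.1, -0.8, -1.4]
finger_gap: 0.219
```

Request:
play_rows(increments=[[[0,0,0.1],[0,0,0],-1],[[0,0,0.25],[0,0,0],-1],[[0,0,0.32],[0,0,0],-1],[[0,0,0.32],[0,0,0],-1],[[0,0,0.32],[0,0,0],-1]])

```text
time: 4.55
ee_pos: [0.599, 0.0107, 0.2377]
tool_rot: [3.141, 0.0, 0.367]
wrist_force: [-0.6, -0.1, -0.7]
finger_gap: 0.222
```

```bash
python3 mv.py .599 .011 .17
python3 - <<'E'
from h import *
from workcell import telemetry
p=telemetry.get_state()['ee_pos'];print(p)
s=grab('side','3');t=grab('top','3')
f=p[2]-.0907
cy=[(p[0],p[1],.034,f+.055,f+.061),(p[0],p[1],.009,f,f+.05)]
a=ov(s,cy,'x',(235,365,85,225),4);b=ov(t,[],'x',(260,370,125,235),5)
cv2.imwrite('pics/3.png',np.hstack([a[:500],b[:500]])[:,:800] if a.shape[0]>=500 and b.shape[0]>=500 else a)
print(proj(s,[*p[:2],f]),proj(s,[*p[:2],f+.055]))
E
```

```text
t 4.55 p [0.599  0.0107 0.2377] rot [3.1415e+00 1.0000e-04 3.6720e-01] F [-0.63 -0.13 -0.71] gap 0.222 j [-0.04  0.27  1.2  -0.    1.68  1.16]
shares [ 0.0004 -0.0016  0.3384]
tool x,y axes [ 0.933  0.359 -0.   ] [ 0.359 -0.933  0.   ]
[0.59904199 0.01069076 0.2376828 ]
[297.46382655 180.49566977] [296.23408902 163.62422275]
```

View pics/3.png

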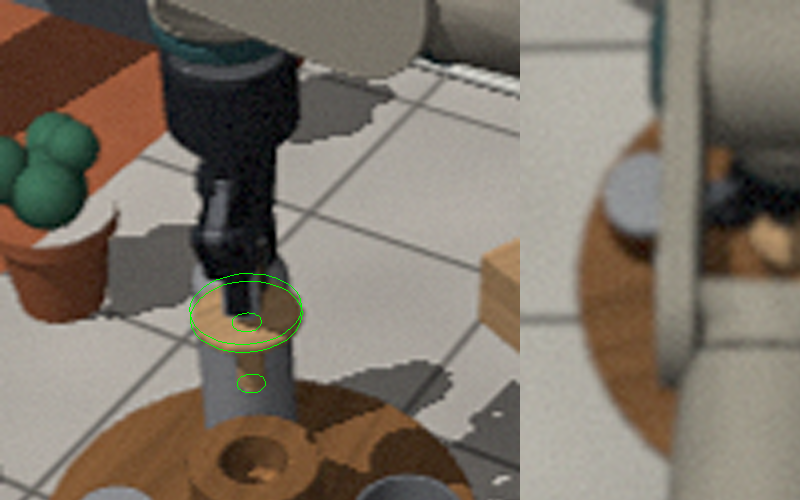

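Request:
play_rows(increments=[[[0.013,0,0.1],[0,0,0],-1],[[0.013,0,0.25],[0,0,0],-1],[[0.013,0,0.37],[0,0,0],-1],[[0.013,0,0.4],[0,0,0],-1],[[0.013,0,0.42],[0,0,0],-1]])

```text
time: 5.15
ee_pos: [0.6019, 0.0119, 0.1541]
tool_rot: [3.141, -0.001, 0.368]
wrist_force: [0.2, -0.4, 0.1]
finger_gap: 0.216
```

Request:
play_rows(increments=[[[0,0,0.01],[0,0,0],-1],[[0,0,0.02],[0,0,0],-1],[[0,0,0.03],[0,0,0],-1],[[0,0,0.04],[0,0,0],-1],[[0,0,0.05],[0,0,0],-1]])

```text
time: 5.65
ee_pos: [0.6016, 0.0121, 0.1434]
tool_rot: [3.141, -0.0, 0.368]
wrist_force: [0.9, 0.8, -1.9]
finger_gap: 0.222
```

Request:
play_rows(increments=[[[0,0,0.005],[0,0,0],-1],[[0,0,0.01],[0,0,0],-1],[[0,0,0.015],[0,0,0],-1],[[0,0,0.02],[0,0,0],-1],[[0,0,0.02],[0,0,0],-1]])

```text
time: 6.15
ee_pos: [0.602, 0.012, 0.1395]
tool_rot: [3.141, -0.002, 0.368]
wrist_force: [3.3, 0.0, 0.1]
finger_gap: 0.22
```

Request:
play_rows(increments=[[[0,0,0.005],[0,0,0],-1],[[0,0,0.01],[0,0,0],-1],[[0,0,0.015],[0,0,0],-1],[[0,0,0.02],[0,0,0],-1],[[0,0,0.02],[0,0,0],-1]])

```text
time: 6.65
ee_pos: [0.602, 0.0119, 0.1355]
tool_rot: [3.141, -0.001, 0.368]
wrist_force: [5.7, -0.5, 1.2]
finger_gap: 0.221
```

Request:
play_rows(increments=[[[0.003,0.001,0],[0,0,0],-1],[[0.006,0.002,0],[0,0,0],-1],[[0.006,0.002,0.005],[0,0,0],-1],[[0.006,0.002,0.01],[0,0,0],-1],[[0.006,0.002,0.01],[0,0,0],-1]])

```text
time: 7.15
ee_pos: [0.6026, 0.0121, 0.1328]
tool_rot: [-3.141, 0.001, 0.368]
wrist_force: [3.3, -1.2, -1.4]
finger_gap: 0.217
```

Request:
play_rows(increments=[[[0.004,0.002,0],[0,0,0],-1],[[0.004,0.002,0.005],[0,0,0],-1],[[0.004,0.002,0.015],[0,0,0],-1],[[0.004,0.002,0.025],[0,0,0],-1],[[0.004,0.002,0.025],[0,0,0],-1]])

```text
time: 7.65
ee_pos: [0.6032, 0.0121, 0.1275]
tool_rot: [-3.141, 0.001, 0.368]
wrist_force: [-0.0, 0.7, -0.9]
finger_gap: 0.218
```

Request:
play_rows(increments=[[[0,0,0.01],[0,0,0],-1],[[0,0,0.02],[0,0,0],-1],[[0,0,0.03],[0,0,0],-1],[[0,0,0.035],[0,0,0],-1],[[0,0,0.04],[0,0,0],-1]])

```text
time: 8.15
ee_pos: [0.6036, 0.012, 0.1207]
tool_rot: [3.142, 0.0, 0.368]
wrist_force: [-2.7, 0.8, 7.2]
finger_gap: 0.22
```

Request:
play_rows(increments=[[[0,0,0.003],[0,0,0],-1],[[0,0,0.006],[0,0,0],-1],[[0,0,0.009],[0,0,0],-1],[[0,0,0.012],[0,0,0],-1],[[0,0,0.012],[0,0,0],-1]])

```text
time: 8.65
ee_pos: [0.6041, 0.012, 0.1207]
tool_rot: [3.141, -0.002, 0.368]
wrist_force: [-7.9, -0.4, 12.5]
finger_gap: 0.214
```

```bash
python3 mv.py
python3 - <<'E'
from h import *
s=grab('side','4')
crop(s,'s4',235,365,115,265,4)
E
```

```text
t 8.65 p [0.6041 0.012  0.1207] rot [ 3.1407e+00 -1.9000e-03  3.6780e-01] F [-7.86 -0.37 12.51] gap 0.214 j [-0.04  0.35  1.33 -0.    1.46  1.16]
```

View pics/s4.png

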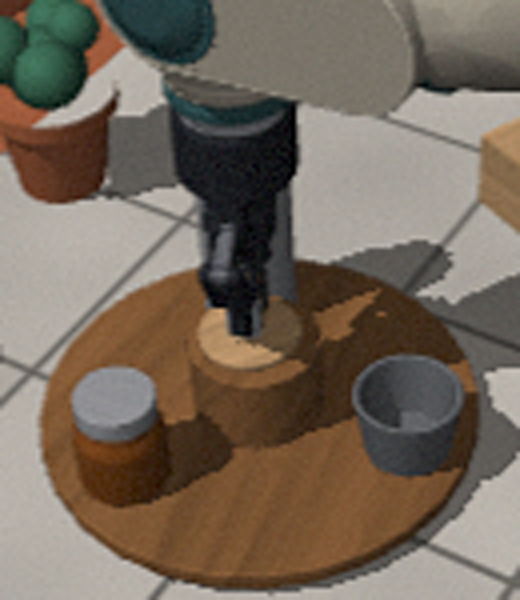

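Request:
play_rows(increments=[[[-0.006,-0.002,0],[0,0,0],-1],[[-0.006,-0.002,0],[0,0,0],-1],[[-0.006,-0.002,0],[0,0,0],-1]])

```text
time: 9.0
ee_pos: [0.604, 0.012, 0.1207]
tool_rot: [3.139, -0.005, 0.368]
wrist_force: [1.4, 0.9, 8.9]
finger_gap: 0.216
```

Request:
play_rows(increments=[[[0,0,0],[0,0,0],-0.2],[[0,0,0],[0,0,0],0.2],[[0,0,0],[0,0,0],0.2],[[0,0,-0.01],[0,0,0],0.2],[[0,0,-0.03],[0,0,0],0.2]])

```text
time: 9.5
ee_pos: [0.6021, 0.012, 0.1235]
tool_rot: [-3.141, 0.001, 0.368]
wrist_force: [-0.4, 0.2, 0.4]
finger_gap: 0.599
```

Request:
play_rows(increments=[[[0,0,-0.1],[0,0,0],0.2],[[0,0,-0.3],[0,0,0],0.2],[[0,0,-0.5],[0,0,0],0.2],[[0,0,-0.7],[0,0,0],0.5],[[0,0,-0.85],[0,0,0],1]])

```text
time: 10.0
ee_pos: [0.6025, 0.012, 0.2975]
tool_rot: [3.14, -0.003, 0.368]
wrist_force: [-0.2, 0.0, 0.5]
finger_gap: 0.897
```

```bash
python3 mv.py .513 .318 .29
```

```text
t 10.0 p [0.6025 0.012  0.2975] rot [ 3.1401e+00 -3.1000e-03  3.6780e-01] F [-0.21  0.02  0.49] gap 0.897 j [-0.04  0.27  1.08 -0.    1.79  1.16]
shares [ 0.1324 -1.5888  0.0355]
tool x,y axes [0.933 0.36  0.003] [ 0.36  -0.933  0.001]
```

Request:
play_rows(increments=[[[0.02,-0.2,0],[0,0,0.05],1],[[0.04,-0.4,0],[0,0,0.1],1],[[0.06,-0.62,0],[0,0,0.15],1],[[0.08,-0.82,0],[0,0,0.2],1],[[0.09,-0.95,0],[0,0,0.235],1]])

```text
time: 10.5
ee_pos: [0.5499, 0.1982, 0.2943]
tool_rot: [-3.141, -0.0, -0.002]
wrist_force: [0.0, 0.0, 0.5]
finger_gap: 1.001
```

```bash
python3 mv.py .5 .318 .29
python3 - <<'E'
from h import *
L=[]
for nm,box in(('side0',(225,290,280,345)),('top0',(205,240,190,222))):
    c=load(nm);im=c['pixels'].astype(int)
    m=np.zeros(im.shape[:2],np.uint8);u0,u1,v0,v1=box
    b=im[v0:v1,u0:u1];mm=(b.max(2)<95)&(b[...,0]>1.25*b[...,2]) if nm=='side0' else (b.max(2)<100)&((b[...,0]>1.25*b[...,2])|(b.max(2)<30))
    m[v0:v1,u0:u1]=mm
    n,l,st,_=cv2.connectedComponentsWithStats(m,connectivity=4);k=1+np.argmax(st[1:,4]);m=(l==k).astype(np.uint8)
    m=cv2.morphologyEx(m,cv2.MORPH_OPEN,np.ones((3,3)))
    print(nm,st[k]);cv2.imwrite(f'pics/m_{nm}.png',cv2.resize(np.hstack([m[v0:v1,u0:u1]*255,im[v0:v1,u0:u1,1].astype(np.uint8)]),None,fx=6,fy=6,interpolation=0))
    ys,xs=np.nonzero(m);B=[]
    for x,y in zip(xs,ys):
        o,d=ray(c,x,y);B.append(np.arctan2(d[1],d[0]))
    lo,hi=np.min(B),np.max(B);px=.5/c['fx']
    a=(lo+hi)/2;print(np.degrees([lo,hi,a]),'dist from width',.031/np.sin((hi-lo)/2))
    L.append((c['cam_to_world'][:2,3],a))
A=np.array([[np.sin(a),-np.cos(a)] for o,a in L]);b=np.array([A[i]@L[i][0] for i in range(2)])
x=np.linalg.solve(A,b);print('axis',x,[np.linalg.norm(x-o) for o,_ in L])
E
```

```text
t 10.5 p [0.5499 0.1982 0.2943] rot [-3.1411e+00 -3.0000e-04 -2.3000e-03] F [0.04 0.04 0.53] gap 1.001 j [0.28 0.22 1.15 0.   1.78 1.86]
shares [-0.2507 -0.5983  0.0218]
tool x,y axes [ 1.    -0.002  0.   ] [-0.002 -1.    -0.   ]
side0 [242 292  30  43 994]
[-45.86415774 -39.39946965 -42.63181369] dist from width 0.549790383666307
top0 [212 197  20  20 276]
[45.2723631  52.28073307 48.77654808] dist from width 0.5071869623008433
axis [0.51467827 0.32180234] [np.float64(0.5370951698494413), np.float64(0.42607577834705435)]
```

Request:
play_rows(increments=[[[-0.05,-0.2,0],[0,0,0],1],[[-0.11,-0.4,0],[0,0,0],1],[[-0.16,-0.55,0],[0,0,0],1],[[-0.18,-0.62,0],[0,0,0],1],[[-0.18,-0.62,0],[0,0,0],1]])

```text
time: 11.0
ee_pos: [0.5145, 0.321, 0.2939]
tool_rot: [3.141, 0.0, 0.001]
wrist_force: [0.4, -1.2, 0.3]
finger_gap: 1.001
```

Request:
play_rows(increments=[[[0,0,0.15],[0,0,0],1],[[0,0,0.35],[0,0,0],1],[[0,0,0.55],[0,0,0],1],[[0,0,0.7],[0,0,0],1],[[0,0,0.7],[0,0,0],1]])

```text
time: 11.5
ee_pos: [0.5138, 0.317, 0.1486]
tool_rot: [3.137, 0.008, -0.003]
wrist_force: [-0.4, 1.0, -0.4]
finger_gap: 0.998
```

```bash
python3 mv.py .514 .3205 .05
python3 - <<'E'
from h import *
s=grab('side','5');t=grab('top','5')
crop(t,'t1',160,260,150,250,4);crop(s,'s1',180,340,200,360,4)
a=cv2.imread('pics/t1.png');b=cv2.imread('pics/s1.png')
b=cv2.resize(b,(400,400));cv2.imwrite('pics/5.png',np.hstack([a,b]))
E
```

```text
t 11.5 p [0.5138 0.317  0.1486] rot [ 3.1365  0.0081 -0.0033] F [-0.36  0.98 -0.36] gap 0.998 j [ 0.49  0.34  1.3  -0.    1.52  2.07]
shares [ 0.0051 -0.0202  0.4931]
tool x,y axes [ 1.    -0.003 -0.008] [-0.003 -1.     0.005]
```

View pics/5.png

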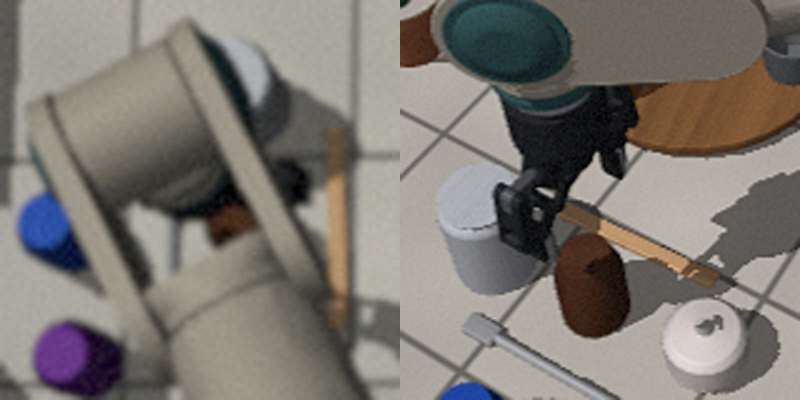

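Request:
play_rows(increments=[[[0,-0.005,0.12],[0,0,0],1],[[0,-0.005,0.24],[0,0,0],1],[[0,-0.005,0.36],[0,0,0],1],[[0,-0.005,0.45],[0,0,0],1],[[0,-0.005,0.48],[0,0,0],1]])

```text
time: 12.1
ee_pos: [0.5158, 0.3205, 0.0586]
tool_rot: [-3.141, -0.001, -0.002]
wrist_force: [-0.5, 0.7, -0.8]
finger_gap: 1.001
```

Request:
play_rows(increments=[[[0,0,0],[0,0,0],0.7],[[0,0,0],[0,0,0],0.55],[[0,0,0],[0,0,0],0.2],[[0,0,0],[0,0,0],0],[[0,0,0],[0,0,0],0]], squeeze=25)

```text
time: 12.6
ee_pos: [0.5163, 0.3214, 0.0607]
tool_rot: [-3.14, -0.004, -0.001]
wrist_force: [-0.8, -0.7, 6.5]
finger_gap: 0.725
```

Request:
play_rows(increments=[[[0,0,0],[0,0,0],1],[[0,0,0],[0,0,0],1],[[0,0,0.02],[0,0,0],1],[[0,0,0.05],[0,0,0],1],[[0,0,0.05],[0,0,0],1]])

```text
time: 13.1
ee_pos: [0.5143, 0.3204, 0.0462]
tool_rot: [3.14, 0.002, -0.001]
wrist_force: [0.0, -0.3, -0.5]
finger_gap: 1.0
```

```bash
python3 mv.py .515 .3205 .05
```

```text
t 13.1 p [0.5143 0.3204 0.0462] rot [ 3.1402e+00  2.3000e-03 -1.3000e-03] F [ 0.02 -0.31 -0.5 ] gap 1.0 j [ 0.5   0.44  1.38 -0.    1.33  2.07]
shares [ 0.0035 -0.0006 -0.0189]
tool x,y axes [ 1.    -0.001 -0.002] [-0.001 -1.     0.001]
```

Request:
play_rows(increments=[[[0,0,0],[0,0,0],0.6],[[0,0,0],[0,0,0],0.4],[[0,0,0],[0,0,0],0],[[0,0,0],[0,0,0],0],[[0,0,0],[0,0,0],0]], squeeze=30)

```text
time: 13.6
ee_pos: [0.5152, 0.3209, 0.0481]
tool_rot: [-3.141, -0.001, -0.001]
wrist_force: [0.6, 0.1, 0.3]
finger_gap: 0.729
```

Request:
play_rows(increments=[[[0,0,-0.02],[0,0,0],0],[[0,0,-0.06],[0,0,0],0],[[0,0,-0.15],[0,0,0],0],[[0,0,-0.3],[0,0,0],0],[[0,0,-0.5],[0,0,0],0]])

```text
time: 14.1
ee_pos: [0.5141, 0.3203, 0.1474]
tool_rot: [3.14, 0.003, -0.001]
wrist_force: [0.6, -0.1, -0.7]
finger_gap: 0.728
```

Request:
play_rows(increments=[[[0,0,-0.2],[0,0,0],0],[[0,0,-0.4],[0,0,0],0],[[0,0,-0.55],[0,0,0],0],[[0,0,-0.6],[0,0,0],0],[[0,0,-0.6],[0,0,0],0]])

```text
time: 14.6
ee_pos: [0.5153, 0.321, 0.2693]
tool_rot: [-3.14, -0.003, -0.001]
wrist_force: [0.3, -0.4, -1.0]
finger_gap: 0.731
```

```bash
python3 mv.py .6 .012 .28
python3 - <<'E'
from h import *
s=grab('side','6');t=grab('top','6')
cv2.imwrite('pics/6a.png',s['pixels'][:,:,::-1])
cv2.imwrite('pics/6b.png',t['pixels'][:,:,::-1])
E
```

```text
t 14.6 p [0.5153 0.321  0.2693] rot [-3.1403e+00 -2.5000e-03 -1.3000e-03] F [ 0.33 -0.43 -1.01] gap 0.731 j [ 0.5   0.28  1.12 -0.    1.74  2.07]
shares [ 0.4255  1.5442 -0.0543]
tool x,y axes [ 1.    -0.001  0.003] [-0.001 -1.    -0.001]
```

View pics/6a.png

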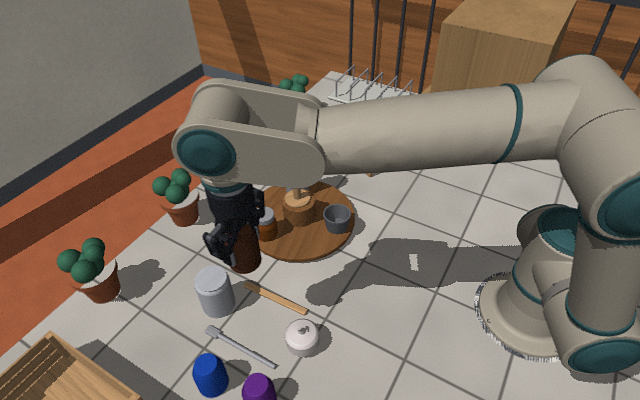

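View pics/6b.png

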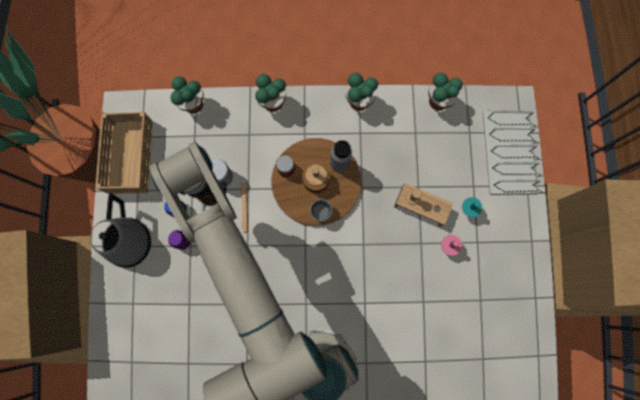

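Run:
```python
from h import *
s=load('side6');t=load('top6')
for P,n in(((.602,.012),'a'),):
    cy=[(*P,.034,.088,.088),(*P,.010,.088,.148)]
    a=ov(t,[],'x',(293,343,155,205),8);b=ov(t,cy,'x',(293,343,155,205),8)
    a2=ov(s,[],'x',(270,330,175,235),7)[:400,:400];b2=ov(s,cy,'x',(270,330,175,235),7)[:400,:400]
    cv2.imwrite('pics/p6t.png',np.hstack([a,b]));cv2.imwrite('pics/p6s.png',np.hstack([a2,b2]))
```

```text
(no output)
```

View pics/p6t.png

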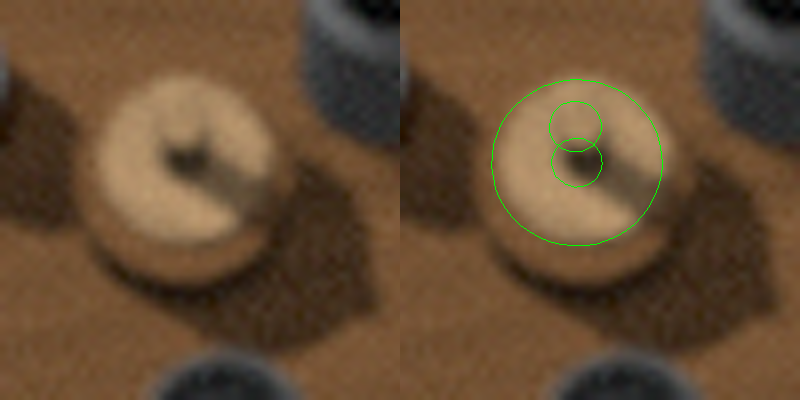

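View pics/p6s.png

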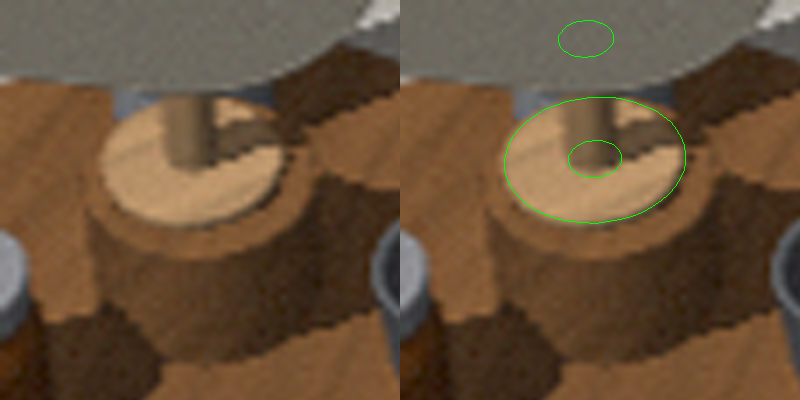

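Run:
```python
from h import *
s=load('side6');p=np.array([.5150,.3207,.2693])
m=p[2]-.048
im=ov(s,[(p[0],p[1],.031,m,m+.057)],'g6',(200,280,200,280),8)
cv2.imwrite('pics/g6.png',im[:600])
```

```text
(no output)
```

View pics/g6.png

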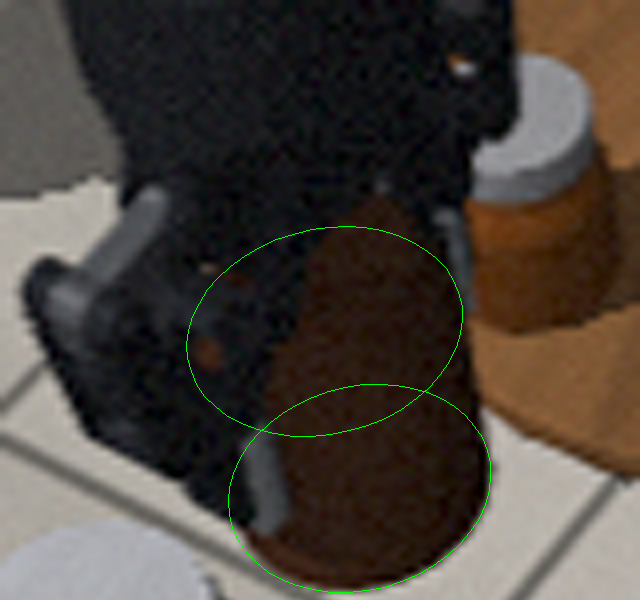

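Request:
play_rows(increments=[[[0.06,0.15,0],[0,0,0],0],[[0.12,0.35,0],[0,0,0],0],[[0.18,0.55,0],[0,0,0],0],[[0.24,0.77,0],[0,0,0],0],[[0.3,0.98,0],[0,0,0],0]])

```text
time: 15.2
ee_pos: [0.5744, 0.1229, 0.265]
tool_rot: [3.141, 0.004, -0.001]
wrist_force: [0.4, -0.5, -0.9]
finger_gap: 0.731
```

Request:
play_rows(increments=[[[0.06,0.2,0],[0,0,0],0],[[0.12,0.4,0],[0,0,0],0],[[0.14,0.53,0],[0,0,0],0],[[0.14,0.565,0],[0,0,0],0],[[0.14,0.565,0],[0,0,0],0]])

```text
time: 15.7
ee_pos: [0.6022, 0.011, 0.2657]
tool_rot: [-3.141, 0.003, -0.003]
wrist_force: [-0.8, -0.5, -0.2]
finger_gap: 0.727
```

Request:
play_rows(increments=[[[0,0,0],[0,0,0],0],[[0,0,0],[0,0,0],0]])

```text
time: 15.9
ee_pos: [0.6024, 0.0131, 0.2675]
tool_rot: [-3.141, 0.001, 0.0]
wrist_force: [0.2, -0.4, -0.7]
finger_gap: 0.728
```

```bash
python3 mv.py .603 .0117 .2; python3 mv.py .603 .0117 .2
```

```text
t 15.9 p [0.6024 0.0131 0.2675] rot [-3.1414e+00  6.0000e-04  5.0000e-04] F [ 0.24 -0.35 -0.68] gap 0.728 j [-0.04  0.27  1.13  0.    1.74  1.53]
shares [0.0031 0.0071 0.3374]
tool x,y axes [ 1.     0.    -0.001] [ 0. -1. -0.]
t 15.9 p [0.6024 0.0131 0.2675] rot [-3.1414e+00  6.0000e-04  5.0000e-04] F [ 0.24 -0.35 -0.68] gap 0.728 j [-0.04  0.27  1.13  0.    1.74  1.53]
shares [0.0031 0.0071 0.3374]
tool x,y axes [ 1.     0.    -0.001] [ 0. -1. -0.]
```

Request:
play_rows(increments=[[[0.003,0.005,0.05],[0,0,0],0],[[0.003,0.005,0.13],[0,0,0],0],[[0.003,0.005,0.2],[0,0,0],0],[[0.003,0.005,0.22],[0,0,0],0],[[0.003,0.005,0.22],[0,0,0],0]])

```text
time: 16.4
ee_pos: [0.6029, 0.0109, 0.2227]
tool_rot: [-3.142, 0.002, -0.001]
wrist_force: [-0.4, 0.3, -0.8]
finger_gap: 0.729
```

```bash
python3 mv.py .603 .0117 .14
python3 - <<'E'
from h import *
s=grab('side','7');from workcell import telemetry
p=telemetry.get_state()['ee_pos'];m=p[2]-.048
P=(.603,.0117)
im=ov(s,[(p[0],p[1],.031,m,m+.057),(*P,.034,.088,.088),(*P,.01,.088,.148)],'g7',(255,345,125,225),6)
E
```

```text
t 16.4 p [0.6029 0.0109 0.2227] rot [-3.1416e+00  2.0000e-03 -1.0000e-03] F [-0.44  0.34 -0.77] gap 0.729 j [-0.04  0.29  1.21 -0.    1.65  1.53]
shares [ 0.0015 -0.0039  0.4137]
tool x,y axes [ 1.    -0.001 -0.002] [-0.001 -1.    -0.   ]
```

View pics/g7.png

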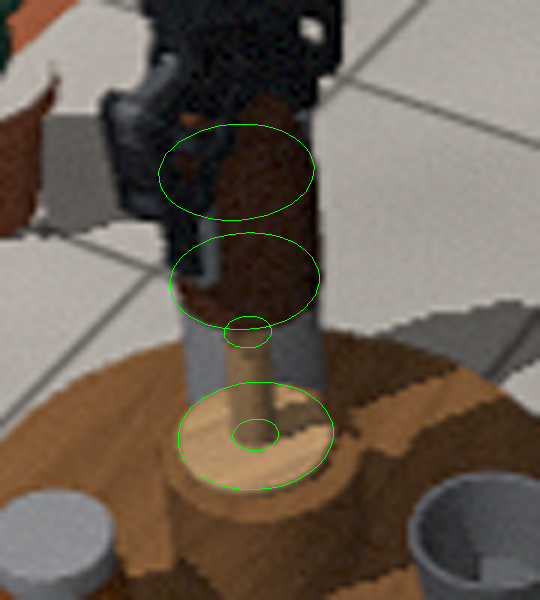

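Request:
play_rows(increments=[[[0,-0.002,0.08],[0,0,0],0],[[0,-0.002,0.17],[0,0,0],0],[[0,-0.002,0.26],[0,0,0],0],[[0,-0.002,0.33],[0,0,0],0],[[0,-0.002,0.36],[0,0,0],0]])

```text
time: 16.95
ee_pos: [0.603, 0.0111, 0.1509]
tool_rot: [3.142, 0.001, -0.001]
wrist_force: [0.8, 0.6, -1.1]
finger_gap: 0.729
```

Request:
play_rows(increments=[[[0,0,0.01],[0,0,0],0],[[0,0,0.02],[0,0,0],0],[[0,0,0.03],[0,0,0],0],[[0,0,0.04],[0,0,0],0],[[0,0,0.04],[0,0,0],0]])

```text
time: 17.45
ee_pos: [0.6032, 0.0111, 0.1439]
tool_rot: [3.142, -0.0, -0.001]
wrist_force: [0.9, 0.2, -2.0]
finger_gap: 0.731
```

Request:
play_rows(increments=[[[0,0,0.005],[0,0,0],0],[[0,0,0.01],[0,0,0],0],[[0,0,0.015],[0,0,0],0],[[0,0,0.02],[0,0,0],0],[[0,0,0.025],[0,0,0],0]])

```text
time: 17.95
ee_pos: [0.6032, 0.0111, 0.1388]
tool_rot: [3.141, -0.0, -0.001]
wrist_force: [-0.2, 0.5, -0.1]
finger_gap: 0.729
```

Request:
play_rows(increments=[[[0,0,0.003],[0,0,0],0],[[0,0,0.006],[0,0,0],0],[[0,0,0.009],[0,0,0],0],[[0,0,0.012],[0,0,0],0],[[0,0,0.012],[0,0,0],0]])

```text
time: 18.45
ee_pos: [0.6032, 0.0111, 0.1364]
tool_rot: [3.142, 0.0, -0.001]
wrist_force: [-0.1, -0.5, -1.1]
finger_gap: 0.728
```

Request:
play_rows(increments=[[[0,0,0.003],[0,0,0],0],[[0,0,0.006],[0,0,0],0],[[0,0,0.008],[0,0,0],0],[[0,0,0.008],[0,0,0],0]])

```text
time: 18.85
ee_pos: [0.6034, 0.0111, 0.1361]
tool_rot: [3.141, -0.001, -0.001]
wrist_force: [-4.1, 0.2, 6.1]
finger_gap: 0.727
```

Request:
play_rows(increments=[[[0,0,-0.005],[0,0,0],0],[[0,0,-0.005],[0,0,0],0.5],[[0,0,-0.005],[0,0,0],0.7],[[0,0,-0.005],[0,0,0],0.9],[[0,0,-0.005],[0,0,0],1]])

```text
time: 19.35
ee_pos: [0.6032, 0.0111, 0.1357]
tool_rot: [3.142, 0.0, -0.001]
wrist_force: [-0.4, -0.7, -0.3]
finger_gap: 1.001
```

Request:
play_rows(increments=[[[0,0,0],[0,0,0],1],[[0,0,-0.02],[0,0,0],1],[[0,0,-0.06],[0,0,0],1],[[0,0,-0.15],[0,0,0],1],[[0,0,-0.3],[0,0,0],1]])

```text
time: 19.85
ee_pos: [0.6024, 0.0111, 0.1952]
tool_rot: [-3.142, 0.004, -0.001]
wrist_force: [0.0, 0.3, 0.6]
finger_gap: 1.0
```

Request:
play_rows(increments=[[[0,0,-0.2],[0,0,0],1],[[0,0,-0.4],[0,0,0],1],[[-0.2,-0.1,-0.4],[0,0,0],1],[[-0.4,-0.3,-0.4],[0,0,0],1],[[-0.6,-0.5,-0.4],[0,0,0],1]])

```text
time: 20.35
ee_pos: [0.4915, 0.1025, 0.2769]
tool_rot: [-3.141, -0.002, -0.003]
wrist_force: [-0.0, 1.0, 0.3]
finger_gap: 0.999
```

Request:
play_rows(increments=[[[0,-0.2,0],[0,0,0],1],[[0,-0.4,0],[0,0,0],1],[[0,-0.6,0],[0,0,0],1],[[0,-0.8,0],[0,0,0],1],[[0,-0.8,0],[0,0,0],1]])

```text
time: 20.85
ee_pos: [0.492, 0.2658, 0.2762]
tool_rot: [-3.14, -0.0, 0.004]
wrist_force: [0.4, -0.0, -0.2]
finger_gap: 1.0
```

```bash
python3 mv.py
python3 - <<'E'
from h import *
s=grab('side','8');t=grab('top','8')
P=(.603,.0117)
cy=[(*P,.034,.088,.088),(*P,.031,.088,.145),(*P,.022,.173,.173)]
cv2.imwrite('pics/8.png',np.hstack([s['pixels'][100:400,150:550,::-1],t['pixels'][80:380,140:540,::-1]]))
a=ov(s,[],'x',(260,335,140,215),5)
b=ov(s,cy,'x',(260,335,140,215),5);cv2.imwrite('pics/8s.png',np.hstack([a,b]))
a=ov(t,[],'x',(285,345,145,205),6);b=ov(t,cy,'x',(285,345,145,205),6);cv2.imwrite('pics/8t.png',np.hstack([a,b]))
E
```

```text
t 20.85 p [0.492  0.2658 0.2762] rot [-3.1404e+00 -1.0000e-04  3.5000e-03] F [ 0.35 -0.02 -0.16] gap 1.0 j [0.43 0.14 1.26 0.   1.73 2.  ]
```

View pics/8.png

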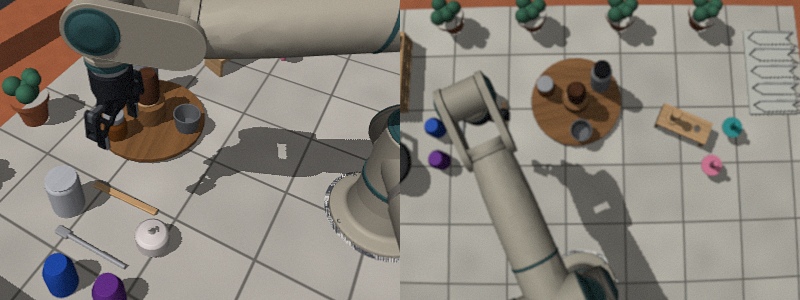

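View pics/8s.png

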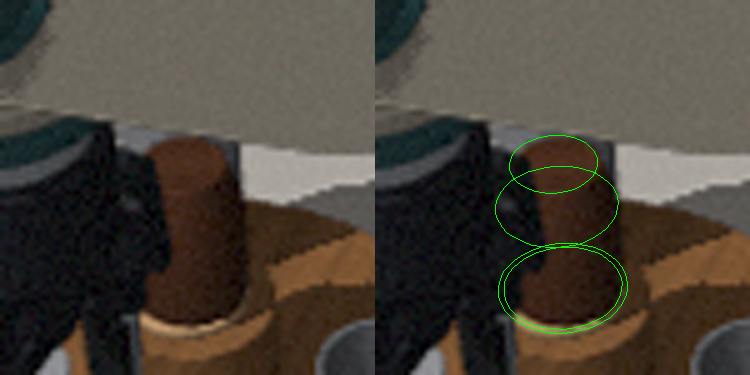

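View pics/8t.png

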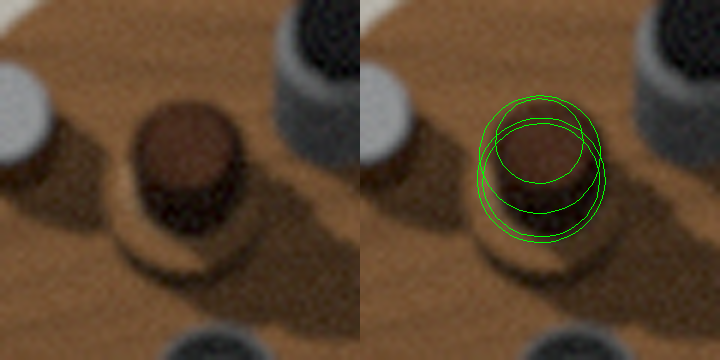

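Request:
play_rows(increments=[[[-0.2,0.15,-0.1],[0,0,0],1],[[-0.4,0.35,-0.2],[0,0,0],1],[[-0.55,0.57,-0.2],[0,0,0],1],[[-0.6,0.8,-0.2],[0,0,0],1],[[-0.6,1,-0.2],[0,0,0],1]])

```text
time: 21.45
ee_pos: [0.371, 0.0619, 0.317]
tool_rot: [3.141, -0.003, -0.001]
wrist_force: [1.5, 0.2, 0.8]
finger_gap: 1.004
```

Request:
play_rows(increments=[[[0,0.2,0],[0,0,0],1],[[0,0.4,0],[0,0,0],1],[[0,0.6,0],[0,0,0],1],[[0,0.8,0],[0,0,0],1],[[0,1,0],[0,0,0],1]])

```text
time: 21.95
ee_pos: [0.3713, -0.1387, 0.3166]
tool_rot: [3.141, -0.002, -0.004]
wrist_force: [0.9, -0.8, -0.5]
finger_gap: 1.001
```

Request:
play_rows(increments=[[[0,0.2,0],[0,0,0],1],[[0,0.4,0],[0,0,0],1],[[0,0.5,0],[0,0,0],1],[[0,0.5,0],[0,0,0],1],[[0,0.5,0],[0,0,0],1]])

```text
time: 22.45
ee_pos: [0.3716, -0.2366, 0.3162]
tool_rot: [3.141, -0.0, -0.004]
wrist_force: [-0.5, 0.1, 0.1]
finger_gap: 1.001
```

```bash
python3 mv.py
python3 - <<'E'
from h import *
s=grab('side','9');t=grab('top','9')
P=(.603,.0117)
cy=[(*P,.034,.088,.088),(*P,.031,.088,.145),(*P,.022,.173,.173)]
cv2.imwrite('pics/9.png',np.hstack([s['pixels'][100:400,150:550,::-1],t['pixels'][80:380,140:540,::-1]]))
a=ov(s,[],'x',(260,335,140,240),5)
b=ov(s,cy,'x',(260,335,140,240),5)
a2=ov(t,[],'x',(285,345,145,205),6);b2=ov(t,cy,'x',(285,345,145,205),6)
cv2.imwrite('pics/9s.png',np.hstack([a,b]));cv2.imwrite('pics/9t.png',np.hstack([a2,b2]))
E
```

```text
t 22.45 p [ 0.3716 -0.2366  0.3162] rot [ 3.1414e+00 -2.0000e-04 -3.6000e-03] F [-0.5   0.11  0.06] gap 1.001 j [-0.65 -0.19  1.52  0.    1.82  0.92]
```

View pics/9.png

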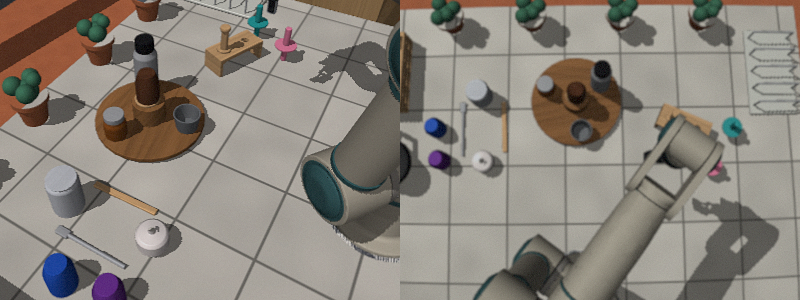

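View pics/9s.png

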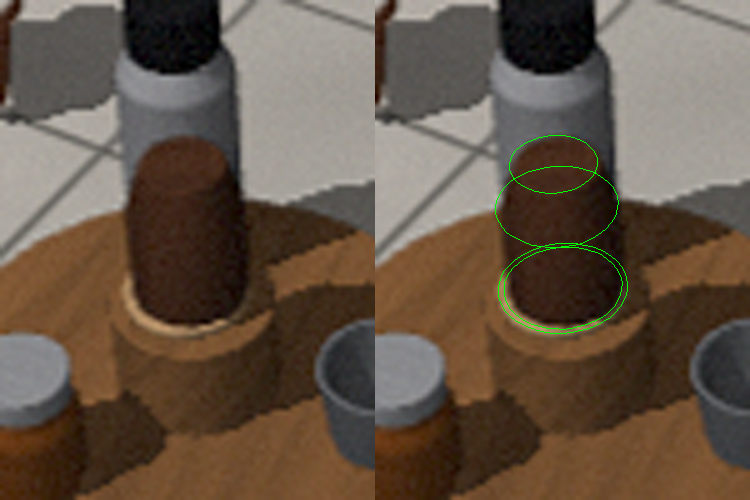

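View pics/9t.png

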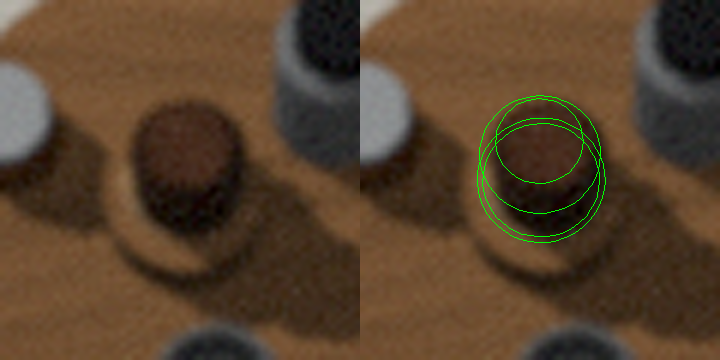

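Run:
```python
from h import *
for n in('side','top'):
    a,b=load(n+'0')['pixels'],load(n+'9')['pixels']
    d=cv2.absdiff(cv2.GaussianBlur(a,(3,3),0),cv2.GaussianBlur(b,(3,3),0)).max(2)
    m=cv2.morphologyEx((d>35).astype(np.uint8),cv2.MORPH_OPEN,np.ones((2,2)))
    k,l,st,_=cv2.connectedComponentsWithStats(m);print(n,[x.tolist() for x in st[1:] if x[4]>5])
```

```text
side [[413, 0, 227, 115, 8864], [505, 3, 6, 6, 29], [468, 29, 3, 4, 10], [420, 30, 8, 33, 162], [462, 40, 26, 25, 221], [443, 52, 197, 253, 20988], [564, 98, 9, 14, 46], [526, 120, 13, 5, 36], [394, 122, 14, 18, 141], [386, 141, 3, 2, 6], [393, 140, 6, 4, 15], [415, 147, 3, 3, 7], [486, 147, 28, 25, 208], [402, 151, 2, 3, 6], [470, 161, 5, 4, 17], [518, 162, 12, 14, 92], [286, 169, 30, 37, 719], [461, 171, 12, 12, 62], [320, 198, 20, 8, 116], [290, 205, 3, 2, 6], [591, 205, 49, 41, 713], [294, 206, 4, 2, 8], [572, 214, 12, 5, 32], [600, 220, 4, 4, 11], [606, 224, 5, 5, 13], [458, 230, 9, 18, 53], [583, 236, 38, 49, 808], [510, 248, 2, 4, 8], [509, 254, 2, 4, 8], [594, 256, 3, 2, 6], [500, 259, 22, 29, 215], [452, 260, 95, 85, 2985], [604, 261, 36, 60, 1025], [494, 281, 3, 3, 7], [542, 282, 20, 22, 218], [524, 284, 10, 6, 34], [480, 288, 3, 3, 9], [513, 290, 8, 3, 22], [523, 292, 18, 12, 81], [242, 295, 50, 42, 1422], [586, 314, 4, 3, 11]]
top [[308, 163, 22, 26, 324], [334, 186, 16, 16, 149], [384, 195, 47, 48, 441], [212, 197, 32, 28, 599], [432, 206, 12, 12, 57], [418, 208, 4, 5, 14], [442, 209, 8, 7, 28], [438, 210, 3, 2, 6], [417, 214, 36, 19, 235], [366, 219, 99, 180, 5496], [380, 247, 3, 3, 7], [496, 276, 59, 44, 623], [433, 279, 60, 25, 799], [347, 281, 17, 22, 102], [492, 291, 64, 54, 993], [472, 297, 44, 44, 757], [281, 299, 90, 70, 2222], [365, 303, 2, 3, 6], [337, 306, 11, 12, 64], [459, 306, 5, 5, 18], [515, 311, 4, 6, 15], [211, 316, 165, 84, 5025], [557, 317, 7, 15, 73], [437, 318, 40, 38, 652], [474, 326, 6, 6, 25], [480, 330, 5, 13, 40], [451, 333, 108, 67, 3787], [483, 348, 9, 6, 29], [429, 351, 4, 5, 13], [436, 354, 44, 32, 558], [429, 357, 9, 7, 31], [239, 367, 7, 8, 38], [573, 372, 14, 28, 288], [299, 384, 6, 14, 30], [381, 384, 5, 8, 23], [393, 392, 4, 8, 24]]
```

Apart from the arm and its shadow, the only things that changed are the post, the gourd and their shadows. The flask, jar, holder, tin, bowl, bombilla and stick show no difference.

```bash
python3 -c "
from workcell import job_done;print(job_done())"
```

```text
the job is handed in; nothing more can be done
None
```

The post is in the hub with its flange flat on top. The gourd stands mouth down over it on the flange, and I handed the job in at about 22.6 s.

- **Post:** The foot found the blind hole on the first try. I started about 2.5 mm from the axis towards +x, because the shading in the well hinted the hole was there. When the side force rose I shifted about 2 mm further. It stopped at TCP z 0.1207, the height expected for a seated flange, with 12.5 N of push. The side picture showed the flange lying flat on the hub.
- **Gourd:** My first grip was too high on the straight part, so I took it again lower before lifting. It touched the flange at TCP z 0.136, as expected, with about 6 N, and I let go.
- **Last checks:** Both final pictures show the gourd upright on the flange, centred to within about 2 mm. That figure is limited by the two cameras, which disagree by about 4 mm in y. The post's place from the robot's own readings lies between them.
- **Bystanders:** Before-and-after pictures show no change in any of them except the muddler and rack, which the arm or its shadow partly covered. Both stand in the side view.

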